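# Work the seized reamer off the citrus press

### The job

The wooden reamer has seized on the steel spindle of the citrus press, so get it off for washing: work it loose by twisting it back and forth while pulling it up only gently, because a hard straight pull drags the sprung spindle out of the press. Then set the reamer down gently, upright on its round plate, wholly on the chopping board, and let go of it; leave the lemon and the cup between the press and the board where they are.

Things in the scene. Friction and masses are not known exactly. Their poses are not given: they have to be found in the camera images.
- press: Citrus press: a round white ceramic dish, 128 mm across and 40 mm high, fixed to the worktop, with a small pouring lip at its -x side and an upright steel spindle in its middle. Origin: centre of its underside, on the spindle's axis; z up.
- spindle (a joint): How far the spindle is drawn up out of the press against its return spring, in m: 0 at rest, about 3 N of pull before it starts, then 5 N more for each mm, hard stop at 10 mm. Up to 5 mm (28 N) is harmless; more than 5.5 mm (30 N) ruins the press. It falls back when the pull ends.
- reamer: Wooden reamer seized on the spindle, 68 mm high, 0.11 to 0.21 kg. Origin: centre of its underside; z up. From below: round strainer plate 80 mm across, 5 mm thick; round hub 34 mm across up to z = 33 mm; then the paddle (see paddle). At the start its plate is inside the dish, 32 to 36 mm above the worktop; it is off the spindle when the plate is about 56 mm above the worktop.
- paddle (a point): Middle of the reamer's upright paddle, 50 mm above the reamer's origin; axes as the reamer's. The paddle has two flat sides facing the reamer's own +y and -y, 26 mm apart: grip across these. It is 56 mm long (own x) at z = 34 to 54 mm over the reamer's origin, then round-topped, 42 mm long up to z = 64 mm. Keep fingertips above z = 34 mm, where the wider hub begins.
- bore (a point): Mouth of the blind bore (23 mm wide, 32 mm deep) in the reamer's underside, in which the spindle's steel leaves press outward. Only friction holds it: a straight pull slips at 37 to 57 N, more than the spindle bears. Turning it, either way, takes 0.4 to 0.7 N m (no stop) and while it turns it climbs under much less pull: 1 mm of climb per 0.45 rad needs about 8 to 12 N.
- board: Wooden chopping board, 220 mm (its x) by 340 mm (its y), 22 mm thick, fixed on the worktop, on the other side of the robot's midline from the press. Origin: centre of its underside, so its top is at z = 22 mm.
- lemon: A lemon, 78 x 55 x 56 mm, lying loose on the worktop between press and board (a bystander). Origin: centre of its underside.
- cup: White espresso cup, 62 x 80 x 56 mm, standing loose between press and board (a bystander). Origin: centre of its underside.
Mind the look-alikes: they are no part of the job. Leave any red look-alike of the press alone.

How it is judged:
By the outcome, as a careful person would: the job done as asked, in the order asked, and still so for the second after the job is handed in, with the robot touching nothing.
It also fails if it takes over 72 s, if anything falls off the work surface, if the arm or the gripper's body presses on something with over 40 N, if the wrist force passes 120 N, or if a joint passes its speed limit or range.

### The arm

A 6-joint arm with a two-finger parallel gripper is mounted at the origin on the work surface; the furniture and walls round the work are solid. World frame = base frame: x ahead of the robot, y to its left, z up, the work surface at z = 0. Lengths are in mm, angles in rad, forces in N, time in s.
With the tool pointing down it reaches from about 275 to 750 mm from the base axis. Payload 10.2 kg.
Tool frame: the origin (TCP) lies on the front face of the gripper's body, between the roots of the fingers; the fingertips stand 73 mm ahead of it and the grasp point (between the pads) lies 54 mm ahead of it; z points along the fingers, y is the line along which they close (so a half turn about z gives the same grasp; the last joint's range is limited). The gripper opens to 85 mm and grips with 20 to 120 N. Pads are 22 mm wide; open, the fingers measure 114 mm over their backs; the gripper's body (76 mm by 85 mm) begins 54 mm behind the grasp point. The pads swing forward as they close: fully open they stand 13 mm farther back than shut.
Start: joints at [-1.359, 0.313, 1.498, -0, 1.331, -0.223], TCP at [221.134, -476.163, 303.894] pointing down, gripper open.
Joint ranges: [-2.94, 2.94], [-0.97, 2.17], [0.19, 2.56], [-1.23, 4.37], [0.02, 3.11], [-2.88, 2.88]. Speed limits (rad/s): [2.39, 2.39, 3.01, 3.14, 3.14, 3.14].

### API

Orientations are given as a unit quaternion [w, x, y, z].
In Python, from rig import * gives the robot as it stands.
- The arm moves only by the tool step_arm, never from a script. Its argument "plan" is a list of rows, each an object with "offset": the shift along the tool's x, y, z in cm, a list of three; "rot": the turn, a rotation vector about the tool's x, y, z in degrees, a list of three; "gripper": the finger opening in cm, from 0 to 8.54. In form: [{"offset": [x, y, z], "rot": [wx, wy, wz], "gripper": gripper}, ...]. A call has 1 to 12 rows; each row is the pose to reach, as a shift and turn from the pose commanded when the call began, along the tool's axes at that moment; what a row does not reach only later rows make up. A row lasts 1/10 s, in which the tool goes at most 50 mm and 8.59 degrees, less where a joint would pass 70% of its speed; a pose out of reach is approached as far as the arm can. A call with a gripper value outside its range is refused whole. The fingers move at their own pace and stop on an object; "squeeze" is the grip in N (left out, the last holds). Time passes only in rows, so rows that repeat a pose let the fingers close. It gives the time, the measured TCP pose, the force, the opening and the grip force at its end, in the units of the state.
- sense(): the state, without advancing time (a new reading comes with each control period).
- capture(name): name is "scene" or "top" or "wrist"; returns a dict with "color" (420x560x3 uint8, red, green, blue), "depth" (420x560 float32, mm along the optical axis (not along the pixel's ray), 0 where there is no reading), "vertical_fov" (degrees; the focal length in pixels is half the picture's height over the tangent of half this angle, whatever the lens; pixels are square), "cx", "cy" (the principal point, pixels), "rvec" (rotation vector, rad) and "tvec" (3), from world to camera coordinates, as OpenCV has them; the wrist camera has in their place "mount" (4x4, takes a point from camera to tool coordinates, whose origin is the TCP and whose axes are the flange's). Camera axes: x right, y down, z forward; pixel columns grow to the right and rows downward; lengths in mm; the calibration is good to about 2 mm. A picture is of the moment at which its call begins: read the wrist's pose just before it.
- finish_job(): hands the job in; it is judged then, once.
The state is a dict: "time_s": time; "joints": joint angles; "dq": joint speeds; "tau": joint torques, N m; "eef_pos": TCP position; "ee_rot": TCP orientation; "force": force on the tool from outside, world axes, zero at the start; "wrist_torque": the same for the moment, N m; "grip_width": opening from 0.0 (shut) to 1.0 (fully open); "grip_force": force on a finger pad.
Only numpy, scipy, OpenCV 4.12 (cv2) and the standard library are available. Lean on these libraries where they do the work, as an engineer would, in place of code of your own. Each camera call takes 0.05 s, during which the arm holds its last target. There are 200 camera calls.

## Working session

There is one attempt and no reset: what is moved stays moved. The work goes in short steps, Python scripts to look and compute and a tool call to move; the robot and the scene stay as the last step left them, time stands still between calls to the robot, and variables do not carry over. Pictures are saved under pics/ and viewed, at most 10 in all, crops included, and the job is handed in when it is done.

Besides the shell and the picture viewer there is one more tool, called after "Call:" as a command line: name --argument value ..., lists and objects as JSON in quotes. step_arm: Moves the arm, as the interface text tells. Its arguments: {"type":"object","properties":{"plan":{"type":"array"},"squeeze":{"type":"number"}},"required":["plan"]}

```bash
mkdir -p pics; cat > h.py <<'E'
from rig import *
import numpy as np, cv2, pickle
from scipy.spatial.transform import Rotation as R
def cam(name):
    s=sense(); c=capture(name); h,w=c['color'].shape[:2]
    f=h/2/np.tan(np.radians(c['vertical_fov'])/2)
    if 'mount' in c:
        q=s['ee_rot']; T=np.eye(4); T[:3,:3]=R.from_quat([q[1],q[2],q[3],q[0]]).as_matrix(); T[:3,3]=s['eef_pos']
        M=T@np.array(c['mount'])
    else:
        E=np.eye(4); E[:3,:3]=R.from_rotvec(np.ravel(c['rvec'])).as_matrix(); E[:3,3]=np.ravel(c['tvec']); M=np.linalg.inv(E)
    c['M']=M; c['f']=f
    return c
def save(c,n): cv2.imwrite('pics/'+n,c['color'][:,:,::-1])
def ray(c,u,v):
    return c['M'][:3,3], c['M'][:3,:3]@np.array([(u-c['cx'])/c['f'],(v-c['cy'])/c['f'],1])
def onz(c,u,v,z):
    o,d=ray(c,u,v); return o+d*(z-o[2])/d[2]
def cloud(c):
    v,u=np.mgrid[:c['depth'].shape[0],:c['depth'].shape[1]]; z=c['depth']
    p=np.stack([(u-c['cx'])/c['f']*z,(v-c['cy'])/c['f']*z,z],-1)
    return p@c['M'][:3,:3].T+c['M'][:3,3]
E
python3 - <<'E'
from h import *
a=cam('top');b=cam('scene')
save(a,'top0.png');save(b,'scene0.png')
pickle.dump((a,b),open('t0.pkl','wb'))
print(sense()); print(a['M'],a['f'])
E
```

```text
{'time_s': 0.1, 'joints': array([-1.35938979e+00,  3.13383004e-01,  1.49836404e+00, -4.33804665e-06,
        1.33101799e+00, -2.23407083e-01]), 'dq': array([-1.42895243e-03, -2.30816242e-03, -2.29338266e-03, -4.73945423e-04,
        9.66626852e-05,  1.49904044e-03]), 'tau': array([ 1.92398205e-03, -4.12904656e+01, -2.60140282e+01, -1.84837036e-04,
        3.08027978e-03, -3.61279135e-06]), 'eef_pos': array([ 221.10369636, -476.00170862,  303.39680875]), 'ee_rot': array([-5.86189130e-04,  9.76459799e-01,  2.15698674e-01,  1.41063155e-06]), 'force': array([ 0.71910425, -0.0821431 , -0.35836591]), 'wrist_torque': array([ 0.03302566,  0.02615807, -0.03645814]), 'grip_force': 0.0, 'grip_width': 0.9983164880267184}
[[ 1.50042471e-02 -9.75883633e-01  2.17775130e-01  1.16922060e+02]
 [-9.99886222e-01 -1.49825924e-02  1.75076582e-03  8.65563342e+01]
 [ 1.55429229e-03 -2.17776621e-01 -9.75997401e-01  1.28772491e+03]
 [ 0.00000000e+00  0.00000000e+00  0.00000000e+00  1.00000000e+00]] 432.93475445747833
```

View pics/top0.png

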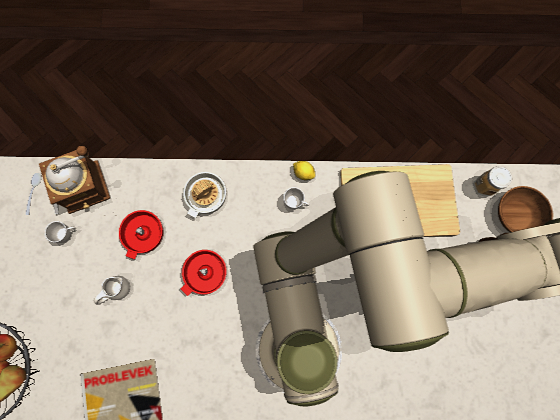

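View pics/scene0.png

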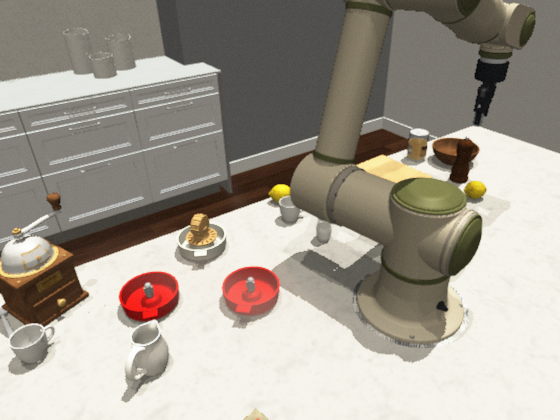

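The top view shows the white press with its wooden reamer at about (205,193). The board is at about (405,200), the lemon at (304,171) and the cup at (294,200). Candidates for the press are white at (205,193), red at (141,232) and red at (204,272), and neither red one has a reamer. I choose the white one and will check it in a close crop.

```bash
python3 - <<'E'
from h import *
a,b=pickle.load(open('t0.pkl','rb'))
im=a['color'][160:225,165:245,::-1]
cv2.imwrite('pics/crop0.png',cv2.resize(im,None,fx=8,fy=8,interpolation=cv2.INTER_CUBIC))
P=cloud(a)
c=onz(a,205,194,40); print('press rough',c)
near=np.hypot(P[...,0]-c[0],P[...,1]-c[1])<75
for lo,hi in [(30,46),(46,75),(75,90),(86,92),(92,110)]:
    m=near&(P[...,2]>lo)&(P[...,2]<hi); print(lo,hi,m.sum(),P[m].mean(0) if m.any() else 0)
hs=cv2.cvtColor(a['color'],cv2.COLOR_RGB2HSV)
# top of paddle
m=near&(P[...,2]>75); q=P[m]
if len(q)>8:
    print(cv2.minAreaRect(q[:,:2].astype(np.float32)), np.percentile(q[:,2],[5,50,95,100]))
for n,(u,v) in dict(lemon=(304,171),cup=(291,201),board=(430,200),b2=(355,175)).items(): print(n,P[v,u])
# board mask
w=(abs(P[...,2]-22)<6); ys,xs=np.nonzero(w); sel=(xs>335)&(xs<465)&(ys>160)&(ys<240)
q=P[w][sel]; print('board',q.min(0),q.max(0))
for uv in [(341,168),(452,165),(458,235)]: print(onz(a,*uv,22))
E
```

```text
press rough [439.720623   280.54715391  40.        ]
30 46 614 [438.6043635  284.66331947  39.01029366]
46 75 53 [434.74456205 276.43169054  62.30837287]
75 90 64 [441.65553135 279.20123628  83.13132374]
86 92 39 [442.49735775 281.01150751  89.33255414]
92 110 122 [445.94660171 281.78079539  97.96543753]
((446.5040283203125, 282.2649841308594), (26.95926284790039, 57.568687438964844), 35.659210205078125) [ 78.18477547  94.75308043 102.33978366 105.13754327]
lemon [510.73094883 -12.96524871  56.01343622]
cup [430.51308993  22.84888154   6.10028891]
board [ 436.31511082 -395.23713119   21.39996494]
b2 [ 510.5000307  -170.77453269   24.43725118]
board [ 328.49574365 -477.37708389   16.00268369] [ 552.08666198 -128.66979128   27.81276286]
[ 532.96551363 -129.02640654   22.        ]
[ 547.88982779 -469.82427561   22.        ]
[ 330.69422052 -470.86325782   22.        ]
```

View pics/crop0.png

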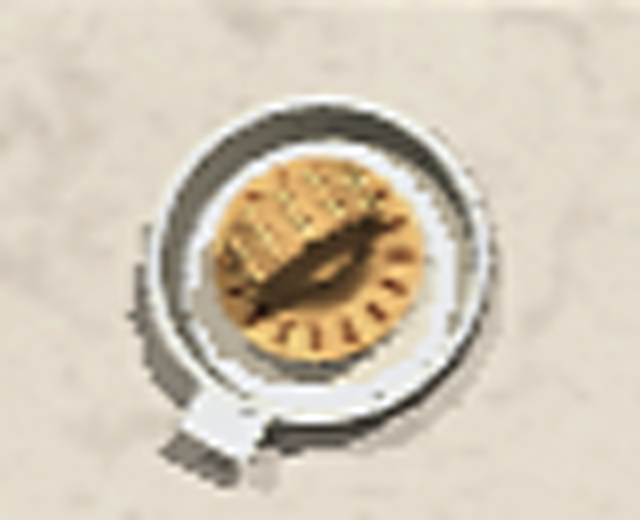

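The crop confirms the white dish, with the reamer's paddle running from lower left to upper right. Next I move above the press.

Call:
step_arm --plan '[{"offset": [52.3, -59.3, 0], "rot": [0, 0, -100.8], "gripper": 8.5}, {"offset": [52.3, -59.3, 0], "rot": [0, 0, -100.8], "gripper": 8.5}, {"offset": [52.3, -59.3, 0], "rot": [0, 0, -100.8], "gripper": 8.5}, {"offset": [52.3, -59.3, 0], "rot": [0, 0, -100.8], "gripper": 8.5}, {"offset": [52.3, -59.3, 0], "rot": [0, 0, -100.8], "gripper": 8.5}, {"offset": [52.3, -59.3, 0], "rot": [0, 0, -100.8], "gripper": 8.5}, {"offset": [52.3, -59.3, 0], "rot": [0, 0, -100.8], "gripper": 8.5}, {"offset": [52.3, -59.3, 0], "rot": [0, 0, -100.8], "gripper": 8.5}, {"offset": [52.3, -59.3, 0], "rot": [0, 0, -100.8], "gripper": 8.5}, {"offset": [52.3, -59.3, 0], "rot": [0, 0, -100.8], "gripper": 8.5}, {"offset": [52.3, -59.3, 0], "rot": [0, 0, -100.8], "gripper": 8.5}, {"offset": [52.3, -59.3, 0], "rot": [0, 0, -100.8], "gripper": 8.5}]'

```text
time_s: 1.3
eef_pos: [391.5, 101.4, 303.9]
ee_rot: [0.0, 0.454, 0.891, -0.0]
force: [0.7, -1.4, 0.3]
grip_width: 0.998
grip_force: 0.0
```

Call:
step_arm --plan '[{"offset": [11.4, 15.0, 0], "rot": [0, 0, 0], "gripper": 8.5}, {"offset": [11.4, 15.0, 0], "rot": [0, 0, 0], "gripper": 8.5}, {"offset": [11.4, 15.0, 0], "rot": [0, 0, 0], "gripper": 8.5}, {"offset": [11.4, 15.0, 0], "rot": [0, 0, 0], "gripper": 8.5}, {"offset": [11.4, 15.0, 0], "rot": [0, 0, 0], "gripper": 8.5}, {"offset": [11.4, 15.0, 0], "rot": [0, 0, 0], "gripper": 8.5}]'

```text
time_s: 1.9
eef_pos: [446.5, 279.5, 303.2]
ee_rot: [-0.0, 0.456, 0.89, -0.001]
force: [-0.4, 0.4, 0.1]
grip_width: 0.999
grip_force: 0.0
```

```bash
cat > look.py <<'E'
from h import *
import sys
w=cam('wrist'); save(w,sys.argv[1]); s=sense()
print(s['eef_pos'],s['ee_rot'],s['joints'],s['force'])
P=cloud(w)
near=np.hypot(P[...,0]-446,P[...,1]-282)<60
m=near&(P[...,2]>70)&(P[...,2]<115)&(w['depth']>0); q=P[m]
print(len(q),np.percentile(q[:,2],[5,50,95,99]),cv2.minAreaRect(q[:,:2].astype(np.float32)))
t=q[q[:,2]>94];print(len(t),cv2.minAreaRect(t[:,:2].astype(np.float32)),t.mean(0))
hs=cv2.cvtColor(w['color'],cv2.COLOR_RGB2HSV)
# rim: annulus 39..41
r=(w['depth']>0)&(np.hypot(P[...,0]-440,P[...,1]-282)<90)&(P[...,2]>36)&(P[...,2]<44)&(hs[...,1]<60)
q=P[r]; print('rim',len(q),cv2.minEnclosingCircle(q[:,:2].astype(np.float32)) if len(q)>5 else 0)
E
python3 look.py w1.png
```

```text
[446.54498987 278.80926451 303.5545816 ] [-2.59750894e-04  4.56203648e-01  8.89875253e-01 -4.44483884e-04] [ 3.35474287e-01  3.16725253e-01  1.49339673e+00 -2.44383739e-04
  1.33247255e+00 -2.87815394e-01] [-0.11698244 -0.16244469 -0.37742313]
2089 [ 79.49304482  98.31088789 102.03301082 103.19683146] ((447.4932556152344, 286.5953063964844), (25.97062873840332, 53.27358627319336), 35.87667465209961)
1391 ((448.9465637207031, 284.6492919921875), (25.978195190429688, 38.06437683105469), 35.60087966918945) [447.91971701 285.92735353  99.18051112]
rim 3109 ((440.85186767578125, 288.2325134277344), 72.73454284667969)
```

View pics/w1.png

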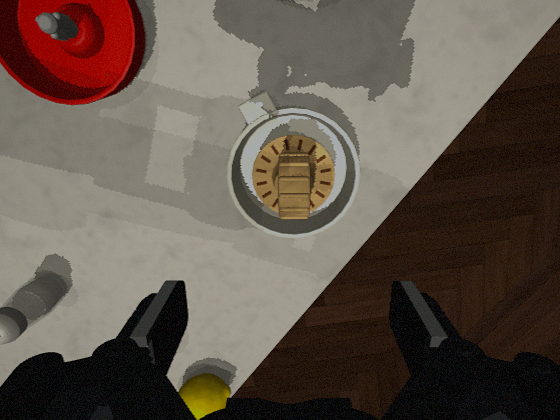

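The wrist view shows the dish rim circle centred at about (293.5,172), with the paddle between columns 278 and 311.

```bash
python3 - <<'E'
from h import *
w=cam('wrist')
print('rim c',onz(w,293.5,172,40),'plate c',onz(w,293,176,39),'pad top',onz(w,294.5,176,98))
print(onz(w,228,172,40),onz(w,359,172,40))
a,b=pickle.load(open('t0.pkl','rb'))
print('top cam rim',onz(a,165+321/8,160+258/8,40), 'plate',onz(a,165+319/8,160+258/8,39))
P=cloud(w);M=w['M'];print(M[:3,3])
m=(np.hypot(P[...,0]-447,P[...,1]-285)<60)&(P[...,2]>76)&(P[...,2]<110)
v,u=np.nonzero(m);print('cols',np.percentile(u,[1,50,99]))
E
```

```text
rim c [447.07113519 287.2531234   40.        ] plate c [449.12846145 283.6271358   39.        ] pad top [441.05206762 295.58545726  98.        ]
[396.47241127 250.87108474  40.        ] [497.65461197 323.62419891  40.        ]
top cam rim [445.10707668 280.429546    40.        ] plate [445.35861647 281.32993574  39.        ]
[397.74245482 347.6898225  374.46160597]
cols [279. 294. 310.]
```

Call:
step_arm --plan '[{"offset": [0.4, 0.5, 5], "rot": [0, 0, 0], "gripper": 8.5}, {"offset": [0.4, 0.5, 10], "rot": [0, 0, 0], "gripper": 8.5}, {"offset": [0.4, 0.5, 13], "rot": [0, 0, 0], "gripper": 8.5}, {"offset": [0.4, 0.5, 15.8], "rot": [0, 0, 0], "gripper": 8.5}, {"offset": [0.4, 0.5, 15.8], "rot": [0, 0, 0], "gripper": 5}, {"offset": [0.4, 0.5, 15.8], "rot": [0, 0, 0], "gripper": 5}, {"offset": [0.4, 0.5, 15.8], "rot": [0, 0, 0], "gripper": 5}, {"offset": [0.4, 0.5, 15.8], "rot": [0, 0, 0], "gripper": 5}]' --squeeze 20

```text
time_s: 2.8
eef_pos: [449.1, 285.5, 147.5]
ee_rot: [0.001, 0.456, 0.89, 0.001]
force: [0.4, 0.1, -0.3]
grip_width: 0.581
grip_force: 0.0
```

```bash
python3 look.py w2.png; python3 -c "
from h import *
w=cam('wrist');print(onz(w,0,0,0)[:1]);P=cloud(w)
t=(w['depth']>0)&(P[...,2]>93)&(P[...,2]<106)&(np.hypot(P[...,0]-448,P[...,1]-285)<26)
v,u=np.nonzero(t);print(np.percentile(u,[1,50,99]),np.percentile(v,[1,50,99]))"
```

```text
[448.92145507 285.48211109 147.18869985] [7.68217799e-04 4.56281809e-01 8.89834601e-01 8.38777527e-04] [ 3.46025933e-01  5.03937061e-01  1.66398042e+00  2.60060944e-05
  9.71400447e-01 -2.77160008e-01] [ 0.83896426 -0.45887926  0.25853277]
12429 [ 79.9182915   98.53955603 110.44342592 114.18024716] ((448.1827087402344, 290.37921142578125), (60.81217956542969, 55.32517623901367), 75.38288879394531)
8144 ((448.778076171875, 287.6689147949219), (77.43242645263672, 36.2279167175293), 39.64324951171875) [446.31564543 289.0115132  101.32217117]
rim 7793 ((441.34429931640625, 288.7858581542969), 73.0704345703125)
[250.35749946]
[222. 283. 317.] [265. 306. 345.]
```

View pics/w2.png

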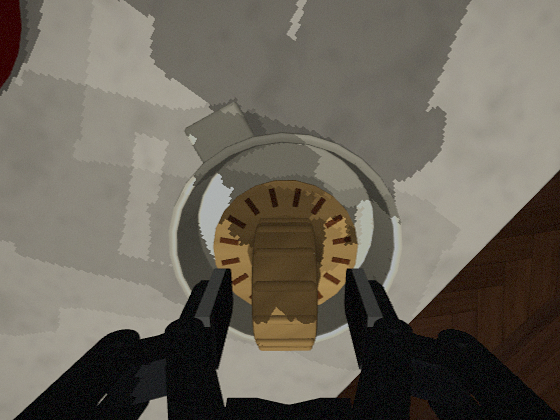

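The fingers straddle the paddle, centred at about column 288 against the paddle's 284.5. I shift about 1.3 mm along -y, lower slightly and close.

Call:
step_arm --plan '[{"offset": [0, -0.13, 0.15], "rot": [0, 0, 0], "gripper": 4}, {"offset": [0, -0.13, 0.15], "rot": [0, 0, 0], "gripper": 3}, {"offset": [0, -0.13, 0.15], "rot": [0, 0, 0], "gripper": 2}, {"offset": [0, -0.13, 0.15], "rot": [0, 0, 0], "gripper": 2}, {"offset": [0, -0.13, 0.15], "rot": [0, 0, 0], "gripper": 2}, {"offset": [0, -0.13, 0.15], "rot": [0, 0, 0], "gripper": 2}]' --squeeze 40

```text
time_s: 3.5
eef_pos: [447.6, 284.8, 144.6]
ee_rot: [0.0, 0.456, 0.89, 0.0]
force: [-0.2, 0.9, 2.6]
grip_width: 0.295
grip_force: 40.3
```

Call:
step_arm --plan '[{"offset": [0, 0, 0], "rot": [0, 0, 0], "gripper": 1.5}, {"offset": [0, 0, 0], "rot": [0, 0, 8], "gripper": 1.5}, {"offset": [0, 0, -0.05], "rot": [0, 0, 16], "gripper": 1.5}, {"offset": [0, 0, -0.1], "rot": [0, 0, 24], "gripper": 1.5}, {"offset": [0, 0, -0.15], "rot": [0, 0, 32], "gripper": 1.5}, {"offset": [0, 0, -0.2], "rot": [0, 0, 40], "gripper": 1.5}]' --squeeze 90

```text
time_s: 4.1
eef_pos: [447.6, 284.7, 145.5]
ee_rot: [0.0, 0.735, 0.678, 0.0]
force: [5.1, 3.2, -9.4]
grip_width: 0.285
grip_force: 88.9
```

```bash
python3 -c "
from h import *
s=sense();print(s['wrist_torque'],s['force'],s['joints'][5],s['eef_pos'])"
```

```text
[ 0.6716926  -0.96535428  0.56209549] [ 5.07531254  3.1756897  -9.41471913] 0.4253462807396324 [447.57362931 284.74093261 145.50273012]
```

Call:
step_arm --plan '[{"offset": [0, 0, -0.03], "rot": [0, 0, 8], "gripper": 1.5}, {"offset": [0, 0, -0.06], "rot": [0, 0, 16], "gripper": 1.5}, {"offset": [0, 0, -0.09], "rot": [0, 0, 24], "gripper": 1.5}, {"offset": [0, 0, -0.12], "rot": [0, 0, 32], "gripper": 1.5}, {"offset": [0, 0, -0.15], "rot": [0, 0, 40], "gripper": 1.5}, {"offset": [0, 0, -0.18], "rot": [0, 0, 48], "gripper": 1.5}, {"offset": [0, 0, -0.21], "rot": [0, 0, 56], "gripper": 1.5}, {"offset": [0, 0, -0.24], "rot": [0, 0, 64], "gripper": 1.5}, {"offset": [0, 0, -0.27], "rot": [0, 0, 72], "gripper": 1.5}, {"offset": [0, 0, -0.3], "rot": [0, 0, 80], "gripper": 1.5}, {"offset": [0, 0, -0.33], "rot": [0, 0, 88], "gripper": 1.5}, {"offset": [0, 0, -0.36], "rot": [0, 0, 96], "gripper": 1.5}]'

```text
time_s: 5.3
eef_pos: [448.4, 284.1, 148.8]
ee_rot: [0.0, 0.996, -0.092, 0.001]
force: [7.7, 1.0, -13.7]
grip_width: 0.292
grip_force: 89.5
```

```bash
cat > s.py <<'E'
from h import *
s=sense();print(s['wrist_torque'],s['force'],s['joints'][5],s['eef_pos'],s['ee_rot'],s['grip_width'])
E
python3 s.py
```

```text
[ 0.21044595 -1.72957697  0.47429423] [  7.69936023   0.96106373 -13.72198399] 2.1007873371016705 [448.3504466  284.14350532 148.82905574] [ 4.18820832e-04  9.95759710e-01 -9.19842446e-02  1.15025387e-03] 0.29152004742218873
```

Call:
step_arm --plan '[{"offset": [0.05, 0, 0], "rot": [0, 0, -8], "gripper": 1.5}, {"offset": [0.08, 0, -0.02], "rot": [0, 0, -16], "gripper": 1.5}, {"offset": [0.08, 0, -0.05], "rot": [0, 0, -24], "gripper": 1.5}, {"offset": [0.08, 0, -0.08], "rot": [0, 0, -32], "gripper": 1.5}, {"offset": [0.08, 0, -0.11], "rot": [0, 0, -40], "gripper": 1.5}, {"offset": [0.08, 0, -0.14], "rot": [0, 0, -48], "gripper": 1.5}, {"offset": [0.08, 0, -0.17], "rot": [0, 0, -56], "gripper": 1.5}, {"offset": [0.08, 0, -0.2], "rot": [0, 0, -64], "gripper": 1.5}, {"offset": [0.08, 0, -0.23], "rot": [0, 0, -72], "gripper": 1.5}, {"offset": [0.08, 0, -0.26], "rot": [0, 0, -80], "gripper": 1.5}, {"offset": [0.08, 0, -0.29], "rot": [0, 0, -88], "gripper": 1.5}, {"offset": [0.08, 0, -0.32], "rot": [0, 0, -96], "gripper": 1.5}]'

```text
time_s: 6.5
eef_pos: [448.1, 284.4, 151.6]
ee_rot: [-0.0, 0.732, 0.682, -0.0]
force: [6.3, 4.0, -13.4]
grip_width: 0.289
grip_force: 89.6
```

```bash
python3 s.py
```

```text
[ 0.85882072 -1.13133122 -0.49018308] [  6.31082653   4.02108789 -13.42259389] 0.4145473203935839 [448.09202099 284.43043612 151.5976727 ] [-4.57299158e-04  7.31561905e-01  6.81774757e-01 -3.88851751e-04] 0.2885236252611376
```

Call:
step_arm --plan '[{"offset": [0.05, 0.08, -0.03], "rot": [0, 0, -8], "gripper": 1.5}, {"offset": [0.05, 0.08, -0.06], "rot": [0, 0, -16], "gripper": 1.5}, {"offset": [0.05, 0.08, -0.09], "rot": [0, 0, -24], "gripper": 1.5}, {"offset": [0.05, 0.08, -0.12], "rot": [0, 0, -32], "gripper": 1.5}, {"offset": [0.05, 0.08, -0.15], "rot": [0, 0, -40], "gripper": 1.5}, {"offset": [0.05, 0.08, -0.18], "rot": [0, 0, -48], "gripper": 1.5}, {"offset": [0.05, 0.08, -0.21], "rot": [0, 0, -56], "gripper": 1.5}, {"offset": [0.05, 0.08, -0.24], "rot": [0, 0, -64], "gripper": 1.5}, {"offset": [0.05, 0.08, -0.27], "rot": [0, 0, -72], "gripper": 1.5}, {"offset": [0.05, 0.08, -0.3], "rot": [0, 0, -80], "gripper": 1.5}, {"offset": [0.05, 0.08, -0.33], "rot": [0, 0, -88], "gripper": 1.5}, {"offset": [0.05, 0.08, -0.36], "rot": [0, 0, -96], "gripper": 1.5}]'

```text
time_s: 7.7
eef_pos: [447.7, 284.1, 154.5]
ee_rot: [-0.003, -0.017, 1.0, -0.001]
force: [-1.2, -3.2, -12.5]
grip_width: 0.286
grip_force: 89.8
```

```bash
python3 s.py
```

```text
[-0.68841907  0.09343031 -0.36337218] [ -1.2393756   -3.1761073  -12.52398965] -1.260674164106364 [447.71584009 284.07994503 154.46653568] [-0.00291321 -0.01729207  0.9998455  -0.00121658] 0.2861344023638931
```

Call:
step_arm --plan '[{"offset": [0, 0, -0.03], "rot": [0, 0, -8], "gripper": 1.5}, {"offset": [0, 0, -0.06], "rot": [0, 0, -16], "gripper": 1.5}, {"offset": [0, 0, -0.09], "rot": [0, 0, -24], "gripper": 1.5}, {"offset": [0, 0, -0.12], "rot": [0, 0, -32], "gripper": 1.5}, {"offset": [0, 0, -0.15], "rot": [0, 0, -40], "gripper": 1.5}, {"offset": [0, 0, -0.18], "rot": [0, 0, -48], "gripper": 1.5}, {"offset": [0, 0, -0.21], "rot": [0, 0, -56], "gripper": 1.5}, {"offset": [0, 0, -0.24], "rot": [0, 0, -64], "gripper": 1.5}, {"offset": [0, 0, -0.27], "rot": [0, 0, -72], "gripper": 1.5}, {"offset": [0, 0, -0.3], "rot": [0, 0, -80], "gripper": 1.5}]'

```text
time_s: 8.7
eef_pos: [448.4, 283.4, 157.6]
ee_rot: [-0.003, -0.656, 0.755, -0.0]
force: [3.8, -7.0, -13.2]
grip_width: 0.289
grip_force: 89.8
```

```bash
python3 s.py
```

```text
[-1.43113812 -0.77159787 -0.44319222] [  3.75983456  -6.96673814 -13.20961718] -2.657089509051625 [448.36288728 283.42506141 157.56483102] [-2.89950897e-03 -6.56134113e-01  7.54638714e-01 -1.74594462e-04] 0.28885789778934357
```

Call:
step_arm --plan '[{"offset": [0.03, -0.02, 0], "rot": [0, 0, 8], "gripper": 1.5}, {"offset": [0.03, -0.02, -0.02], "rot": [0, 0, 16], "gripper": 1.5}, {"offset": [0.03, -0.02, -0.05], "rot": [0, 0, 24], "gripper": 1.5}, {"offset": [0.03, -0.02, -0.08], "rot": [0, 0, 32], "gripper": 1.5}, {"offset": [0.03, -0.02, -0.11], "rot": [0, 0, 40], "gripper": 1.5}, {"offset": [0.03, -0.02, -0.14], "rot": [0, 0, 48], "gripper": 1.5}, {"offset": [0.03, -0.02, -0.17], "rot": [0, 0, 56], "gripper": 1.5}, {"offset": [0.03, -0.02, -0.2], "rot": [0, 0, 64], "gripper": 1.5}, {"offset": [0.03, -0.02, -0.23], "rot": [0, 0, 72], "gripper": 1.5}, {"offset": [0.03, -0.02, -0.26], "rot": [0, 0, 80], "gripper": 1.5}, {"offset": [0.03, -0.02, -0.29], "rot": [0, 0, 88], "gripper": 1.5}, {"offset": [0.03, -0.02, -0.32], "rot": [0, 0, 96], "gripper": 1.5}]'

```text
time_s: 9.9
eef_pos: [448.8, 284.1, 162.4]
ee_rot: [-0.001, 0.127, 0.992, -0.001]
force: [0.1, -3.0, 0.8]
grip_width: 0.287
grip_force: 92.0
```

Call:
step_arm --plan '[{"offset": [0, 0, -0.03], "rot": [0, 0, 8], "gripper": 1.5}, {"offset": [0, 0, -0.06], "rot": [0, 0, 16], "gripper": 1.5}, {"offset": [0, 0, -0.09], "rot": [0, 0, 24], "gripper": 1.5}, {"offset": [0, 0, -0.12], "rot": [0, 0, 32], "gripper": 1.5}, {"offset": [0, 0, -0.15], "rot": [0, 0, 40], "gripper": 1.5}, {"offset": [0, 0, -0.18], "rot": [0, 0, 48], "gripper": 1.5}, {"offset": [0, 0, -0.21], "rot": [0, 0, 56], "gripper": 1.5}, {"offset": [0, 0, -0.24], "rot": [0, 0, 64], "gripper": 1.5}, {"offset": [0, 0, -0.27], "rot": [0, 0, 72], "gripper": 1.5}, {"offset": [0, 0, -0.3], "rot": [0, 0, 80], "gripper": 1.5}, {"offset": [0, 0, -0.33], "rot": [0, 0, 88], "gripper": 1.5}, {"offset": [0, 0, -0.36], "rot": [0, 0, 96], "gripper": 1.5}]'

```text
time_s: 11.1
eef_pos: [448.9, 284.4, 165.9]
ee_rot: [-0.0, 0.822, 0.569, -0.001]
force: [0.6, 0.5, -2.0]
grip_width: 0.289
grip_force: 91.6
```

```bash
python3 s.py
```

```text
[ 0.01769239 -0.00974683 -0.00666502] [ 0.59223097  0.48333732 -1.98692907] 0.704171911393722 [448.87028452 284.37585719 165.94538695] [-1.49809602e-04  8.22265472e-01  5.69103458e-01 -8.51473520e-04] 0.289015013546469
```

The torque has fallen to zero and the load reads about 2 N, so the reamer is off. I lift it.

Call:
step_arm --plan '[{"offset": [0, 0, -0.5], "rot": [0, 0, 0], "gripper": 1.5}, {"offset": [0, 0, -1.2], "rot": [0, 0, 0], "gripper": 1.5}, {"offset": [0, 0, -2.2], "rot": [0, 0, 0], "gripper": 1.5}, {"offset": [0, 0, -4], "rot": [0, 0, 0], "gripper": 1.5}, {"offset": [0, 0, -6], "rot": [0, 0, 0], "gripper": 1.5}, {"offset": [0, 0, -8], "rot": [0, 0, 0], "gripper": 1.5}, {"offset": [0, 0, -9.5], "rot": [0, 0, 0], "gripper": 1.5}, {"offset": [0, 0, -10], "rot": [0, 0, 0], "gripper": 1.5}]'

```text
time_s: 11.9
eef_pos: [449.5, 284.7, 268.8]
ee_rot: [0.0, 0.82, 0.572, 0.002]
force: [-1.3, 0.0, -1.3]
grip_width: 0.288
grip_force: 91.6
```

```bash
python3 s.py; python3 -c "
from h import *
w=cam('wrist');b=cam('scene');save(b,'s3.png')
cv2.imwrite('pics/both3.png',np.vstack([np.hstack([w['color'],b['color']])])[:,:,::-1][::2,::2])"
```

```text
[0.03826327 0.01942365 0.06163895] [-1.30776574  0.04210785 -1.26341494] 0.6967236983098853 [449.54758973 284.74968991 268.83405687] [4.55921702e-04 8.20108077e-01 5.72206150e-01 1.62987996e-03] 0.28820946157426114
```

View pics/both3.png

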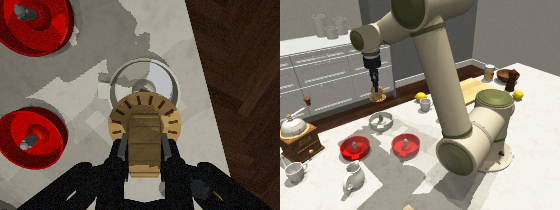

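The picture shows the reamer held in the gripper with the dish empty below it. The arm is now clear of the board, so I measure the board.

```bash
python3 -c "
from h import *
a=cam('top');P=cloud(a);save(a,'top4.png')
m=((abs(P[...,2]-22)<5)&(P[...,1]<-100)&(P[...,1]>-520)&(P[...,0]>300)&(P[...,0]<600)).astype(np.uint8)
m=cv2.morphologyEx(m,cv2.MORPH_OPEN,np.ones((5,5)))
k=max(cv2.findContours(m,0,1)[0],key=cv2.contourArea)[:,0]
print(cv2.minAreaRect(np.array([onz(a,u,v,22)[:2] for u,v in k],np.float32)))
q=(P[...,2]>32)&(P[...,1]<-100)&(P[...,1]>-520)&(P[...,0]>310)&(P[...,0]<570);print('tall on board',q.sum(),P[q][::40][:12])
for n,c in (('lemon',(304,171)),('cup',(294,200))):
    r=(P[...,2]>30)&(np.hypot(*(np.array(np.mgrid[:420,:560])-np.array([c[1],c[0]])[:,None,None]))<18);print(n,P[r].mean(0),P[r].max(0))
"
```

```text
((384.7205505371094, -222.50755310058594), (115.42529296875, 196.99058532714844), 18.415842056274414)
tall on board 0 []
lemon [509.4495166 -12.2413864  73.0661822] [ 548.04205089   86.55633418 1287.72491053]
cup [427.68100604  13.96311901  70.65211149] [ 461.39137299   86.55633418 1287.72491053]
```

View pics/top4.png

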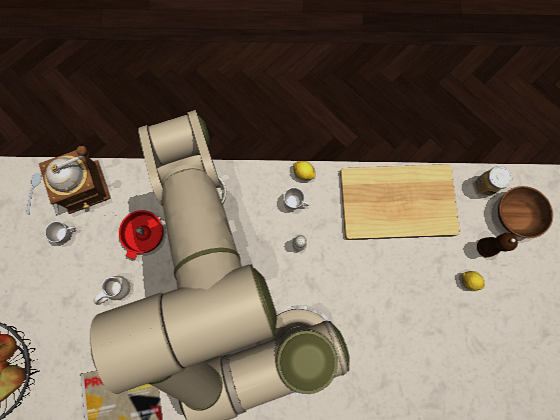

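The board is empty, with corners at about (341,168), (453,165), (458,235) and (345,239). I carry the reamer over to its middle.

Call:
step_arm --plan '[{"offset": [-1.88, 0.66, 0], "rot": [0, 0, 0], "gripper": 1.5}, {"offset": [-5.6, 2.0, 0], "rot": [0, 0, 0], "gripper": 1.5}, {"offset": [-10, 3.5, 0], "rot": [0, 0, 0], "gripper": 1.5}, {"offset": [-14.5, 5.1, 0], "rot": [0, 0, 0], "gripper": 1.5}, {"offset": [-19, 6.6, 0], "rot": [0, 0, 0], "gripper": 1.5}, {"offset": [-23.5, 8.2, 0], "rot": [0, 0, 0], "gripper": 1.5}, {"offset": [-28, 9.8, 0], "rot": [0, 0, 0], "gripper": 1.5}, {"offset": [-32.5, 11.3, 0], "rot": [0, 0, 0], "gripper": 1.5}, {"offset": [-37, 12.9, 0], "rot": [0, 0, 0], "gripper": 1.5}, {"offset": [-41.5, 14.5, 0], "rot": [0, 0, 0], "gripper": 1.5}, {"offset": [-45, 15.7, 0], "rot": [0, 0, 0], "gripper": 1.5}, {"offset": [-48, 16.8, 0], "rot": [0, 0, 0], "gripper": 1.5}]'

```text
time_s: 13.25
eef_pos: [439.7, -225.8, 265.7]
ee_rot: [-0.001, 0.821, 0.571, -0.0]
force: [-0.9, 0.2, -1.6]
grip_width: 0.286
grip_force: 91.6
```

Call:
step_arm --plan '[{"offset": [-3, 1, 0], "rot": [0, 0, 0], "gripper": 1.5}, {"offset": [-5, 1.75, 2], "rot": [0, 0, 0], "gripper": 1.5}, {"offset": [-6.3, 2.2, 5], "rot": [0, 0, 0], "gripper": 1.5}, {"offset": [-6.3, 2.2, 8], "rot": [0, 0, 0], "gripper": 1.5}, {"offset": [-6.3, 2.2, 10], "rot": [0, 0, 0], "gripper": 1.5}, {"offset": [-6.3, 2.2, 11], "rot": [0, 0, 0], "gripper": 1.5}, {"offset": [-6.3, 2.2, 11], "rot": [0, 0, 0], "gripper": 1.5}]'

```text
time_s: 13.95
eef_pos: [438.8, -290.1, 155.3]
ee_rot: [-0.001, 0.821, 0.572, -0.0]
force: [-0.2, 0.0, -1.4]
grip_width: 0.286
grip_force: 91.6
```

```bash
python3 s.py; python3 -c "
from h import *
w=cam('wrist');save(w,'w5.png')"
```

```text
[ 0.00956321 -0.00109055  0.00134074] [-0.18715515  0.03930004 -1.38087231] -0.45339290476055494 [ 438.75974291 -290.1341616   155.26978918] [-1.48991739e-03  8.20508415e-01  5.71632460e-01 -2.28254565e-04] 0.2856362322232165
```

View pics/w5.png

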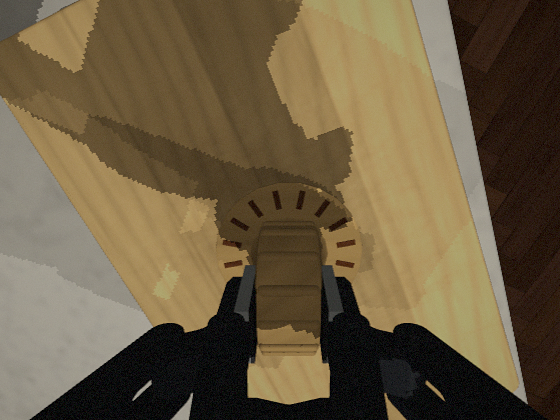

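The reamer hangs over the board, well inside its edges. I lower it gently.

Call:
step_arm --plan '[{"offset": [0, 0, 0.7], "rot": [0, 0, 0], "gripper": 1.5}, {"offset": [0, 0, 1.3], "rot": [0, 0, 0], "gripper": 1.5}, {"offset": [0, 0, 1.7], "rot": [0, 0, 0], "gripper": 1.5}, {"offset": [0, 0, 1.9], "rot": [0, 0, 0], "gripper": 1.5}, {"offset": [0, 0, 2.0], "rot": [0, 0, 0], "gripper": 1.5}, {"offset": [0, 0, 2.0], "rot": [0, 0, 0], "gripper": 1.5}]'

```text
time_s: 14.6
eef_pos: [439.2, -290.6, 136.6]
ee_rot: [0.0, 0.821, 0.571, 0.0]
force: [0.2, -0.1, -1.3]
grip_width: 0.286
grip_force: 91.6
```

Call:
step_arm --plan '[{"offset": [0, 0, 0.05], "rot": [0, 0, 0], "gripper": 1.5}, {"offset": [0, 0, 0.1], "rot": [0, 0, 0], "gripper": 1.5}, {"offset": [0, 0, 0.1], "rot": [0, 0, 0], "gripper": 1.5}]'

```text
time_s: 14.9
eef_pos: [439.2, -290.6, 135.6]
ee_rot: [0.0, 0.821, 0.572, 0.0]
force: [-0.6, 0.3, -1.8]
grip_width: 0.286
grip_force: 91.6
```

Call:
step_arm --plan '[{"offset": [0, 0, 0.05], "rot": [0, 0, 0], "gripper": 1.5}, {"offset": [0, 0, 0.1], "rot": [0, 0, 0], "gripper": 1.5}, {"offset": [0, 0, 0.1], "rot": [0, 0, 0], "gripper": 1.5}]'

```text
time_s: 15.2
eef_pos: [439.2, -290.5, 134.5]
ee_rot: [-0.0, 0.821, 0.572, 0.0]
force: [1.3, 1.1, -2.0]
grip_width: 0.285
grip_force: 91.6
```

Call:
step_arm --plan '[{"offset": [0, 0, 0.04], "rot": [0, 0, 0], "gripper": 1.5}, {"offset": [0, 0, 0.08], "rot": [0, 0, 0], "gripper": 1.5}, {"offset": [0, 0, 0.08], "rot": [0, 0, 0], "gripper": 1.5}]'

```text
time_s: 15.5
eef_pos: [439.2, -290.5, 133.7]
ee_rot: [-0.0, 0.821, 0.572, 0.0]
force: [0.2, -0.1, -2.1]
grip_width: 0.289
grip_force: 91.6
```

Call:
step_arm --plan '[{"offset": [0, 0, 0.04], "rot": [0, 0, 0], "gripper": 1.5}, {"offset": [0, 0, 0.08], "rot": [0, 0, 0], "gripper": 1.5}, {"offset": [0, 0, 0.08], "rot": [0, 0, 0], "gripper": 1.5}]'

```text
time_s: 15.8
eef_pos: [439.1, -290.5, 132.9]
ee_rot: [-0.0, 0.821, 0.572, -0.0]
force: [0.3, -0.4, -2.4]
grip_width: 0.288
grip_force: 91.6
```

Call:
step_arm --plan '[{"offset": [0, 0, 0.04], "rot": [0, 0, 0], "gripper": 1.5}, {"offset": [0, 0, 0.08], "rot": [0, 0, 0], "gripper": 1.5}, {"offset": [0, 0, 0.08], "rot": [0, 0, 0], "gripper": 1.5}]'

```text
time_s: 16.1
eef_pos: [439.2, -290.6, 132.2]
ee_rot: [-0.0, 0.821, 0.572, 0.0]
force: [0.7, -1.4, -2.3]
grip_width: 0.29
grip_force: 91.6
```

Call:
step_arm --plan '[{"offset": [0, 0, 0.03], "rot": [0, 0, 0], "gripper": 1.5}, {"offset": [0, 0, 0.06], "rot": [0, 0, 0], "gripper": 1.5}, {"offset": [0, 0, 0.06], "rot": [0, 0, 0], "gripper": 1.5}]'

```text
time_s: 16.4
eef_pos: [439.2, -290.6, 132.0]
ee_rot: [0.0, 0.821, 0.572, 0.0]
force: [-1.6, 1.1, 5.7]
grip_width: 0.289
grip_force: 92.6
```

Call:
step_arm --plan '[{"offset": [0, 0, 0.03], "rot": [0, 0, 0], "gripper": 1.5}, {"offset": [0, 0, 0.06], "rot": [0, 0, 0], "gripper": 1.5}, {"offset": [0, 0, 0.06], "rot": [0, 0, 0], "gripper": 1.5}]'

```text
time_s: 16.7
eef_pos: [439.3, -290.6, 132.0]
ee_rot: [0.0, 0.821, 0.572, 0.0]
force: [-2.1, 2.7, 12.0]
grip_width: 0.282
grip_force: 93.6
```

The plate is on the board. I ease off the push and open.

Call:
step_arm --plan '[{"offset": [0, 0, -0.07], "rot": [0, 0, 0], "gripper": 1.5}, {"offset": [0, 0, -0.07], "rot": [0, 0, 0], "gripper": 2.6}, {"offset": [0, 0, -0.07], "rot": [0, 0, 0], "gripper": 3.2}, {"offset": [0, 0, -0.07], "rot": [0, 0, 0], "gripper": 4.0}, {"offset": [0, 0, -0.07], "rot": [0, 0, 0], "gripper": 5.5}, {"offset": [0, 0, -0.07], "rot": [0, 0, 0], "gripper": 6.5}, {"offset": [0, 0, -0.07], "rot": [0, 0, 0], "gripper": 6.5}, {"offset": [0, 0, -0.07], "rot": [0, 0, 0], "gripper": 6.5}]' --squeeze 20

```text
time_s: 17.5
eef_pos: [439.2, -290.6, 131.7]
ee_rot: [-0.0, 0.821, 0.571, -0.0]
force: [-0.6, 0.1, -0.1]
grip_width: 0.762
grip_force: 0.0
```

Call:
step_arm --plan '[{"offset": [0, 0, -1], "rot": [0, 0, 0], "gripper": 6.5}, {"offset": [0, 0, -3], "rot": [0, 0, 0], "gripper": 6.5}, {"offset": [0, 0, -6], "rot": [0, 0, 0], "gripper": 6.5}, {"offset": [0, 0, -10], "rot": [0, 0, 0], "gripper": 6.5}, {"offset": [0, 0, -14], "rot": [0, 0, 0], "gripper": 6.5}, {"offset": [0, 0, -16], "rot": [0, 0, 0], "gripper": 6.5}, {"offset": [0, 0, -16], "rot": [0, 0, 0], "gripper": 6.5}, {"offset": [0, 0, -16], "rot": [0, 0, 0], "gripper": 6.5}]'

```text
time_s: 18.3
eef_pos: [439.0, -290.4, 291.7]
ee_rot: [0.0, 0.821, 0.572, 0.0]
force: [0.1, 0.5, -0.4]
grip_width: 0.761
grip_force: 0.0
```

```bash
python3 s.py; python3 -c "
from h import *
w=cam('wrist');b=cam('scene')
P=cloud(w);m=(np.hypot(P[...,0]-439,P[...,1]+290)<60)&(P[...,2]>80)&(P[...,2]<120);print(np.percentile(P[m][:,2],[50,95,99]),P[m].mean(0))
cv2.imwrite('pics/both6.png',np.hstack([w['color'],b['color']])[:,:,::-1][::2,::2])"
```

```text
[-0.0502986  -0.03267373  0.03319926] [ 0.069537    0.53490135 -0.40899294] -0.4530836285137934 [ 438.99464397 -290.38176152  291.65091223] [3.03925370e-06 8.20600458e-01 5.71502308e-01 1.33161522e-05] 0.7605652583581208
[86.65537913 89.47289634 90.62764741] [ 439.94322012 -289.42326103   86.05260414]
```

View pics/both6.png

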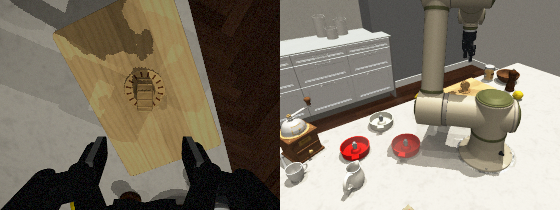

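The reamer stands upright in the middle of the board. Its top is at about 90 mm, which matches 22 + 68 mm, and the gripper is clear of it. I hand the job in.

```bash
python3 -c "
from rig import *
print(finish_job())"
```

```text
the job is handed in; nothing more can be done
None
```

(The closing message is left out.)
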